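# Pin the pressure arm back into an open label printer

### The job

Refit the label printer's pressure arm: pull the flat aluminium arm out of its grey storage sleeve, lay it flat on the printer's bed with its holed end under the bridge so that the holes line up (the holed end goes in first, so put the arm down on the bench and take it again by its handle), then push the pin with the plain cylindrical head down through bridge, arm and bed until its head sits on the bridge. Leave both there, and leave the other two pins, the spare label roll and the screwdriver where they are.

Things in the scene. Friction and masses are not known exactly. Their poses are not given: they have to be found in the camera images.
- bridge_hole (a point): Centre of the 16 mm round hole in the bridge of the fixed, black, open label printer, at the bridge's top face, 79 mm above the bench. x: along the printer's bed. The bridge is an aluminium plate 12 mm thick, 64 mm wide (y), reaching 42 mm to -x and 33 mm to +x of the hole, held above the bed by a 7 mm wall along each side. Bench top: height 0.
- bed_hole (a point): Centre of the 16 mm hole (36 mm deep) in the aluminium bed straight under the bridge's hole, at the bed's flat top, 45 mm above the bench. Axes as bridge_hole. The bed is 64 mm wide, from 162 mm at -x to 37 mm at +x. Between bed and bridge is a tunnel along x, 50 mm wide, 22 mm high, with no end stop; the arm enters from its -x end, nearest the robot.
- printer_wall (a point): Obstacle: top edge of the printer's black upright wall (190 mm high), abreast of the hole, 171 mm from it at -y. Axes as bridge_hole. It runs from 185 mm at -x to 175 mm at +x. Two ribbon rolls on spindles stick out of it 72 mm to +y, at x = 0 and x = 120 mm, 90 to 190 mm above the bench. A 6 mm base plate lies under all, to 226 mm at +y.
- printer_rollers (a point): Obstacle: top middle of an upright bracket, 81 mm high, 110 mm long (x), 8 mm thick, that stands 105 mm at +x of the hole; feed rollers 60 mm high run from it to the wall. Axes as bridge_hole.
- link_hole (a point): Centre of the 16 mm round hole of the loose pressure arm, half-way through its 14 mm thickness (7 mm above its underside). The arm is a flat plain aluminium bar, 172 mm long, 0.25 kg; x points from handle to holed end, z up. At the start it lies level in the sleeve, 18 mm above the bench, with only 56 to 66 mm of its holed end sticking out of the mouth.
- link_handle (a point): Centre of the arm's handle block: 44 mm long (x), 22 mm wide (y), 24 mm high, on top of the bar, 128 mm at -x of the hole, axes as link_hole. This point is 26 mm above the arm's underside, the block's top 38 mm. The bar below it is also 22 mm wide, so it can be pinched across y right down to the surface on which it lies.
- sleeve_mouth (a point): Middle of the lower edge of the mouth of the fixed grey storage sleeve, on its inner floor, 18 mm above the bench; x points out of the mouth. The sleeve is a closed sheet-metal box, 118 mm long to -x, 58 mm wide outside, 48 mm wide and 44 mm high inside, its top 66 mm above the bench.
- pin_head (a point): Centre of the cylindrical head (26 mm across, 26 mm high) of the loose steel pin that is to be used; z points up along the pin, away from its tip. Under the head is a shaft 14 mm across and 60 mm long, its last 12 mm tapered to 8 mm; 0.12 kg. It stands tip down in one of the stand's holes, head centre about 83 mm above the bench.
- pin_collar (a point): Point on the pin's axis at the underside of its head, 13 mm below pin_head.
- pin_tip (a point): Point on the pin's axis at its tip, 73 mm below pin_head.
- stand_top (a point): Centre of the top face of the fixed black pin stand, a block 164 mm (x) by 50 mm (y), 52 mm high, with three holes 15.6 mm across and 42 mm deep in a row along x, at -55, 0 and +55 mm. A pin stands in each, in any order.
- tpin_head (a point): Bystander: centre of the T bar (50 by 12 by 14 mm) of another pin in the stand, 89 mm above the bench. Leave it alone.
- dpin_head (a point): Bystander: centre of the flat disc head (40 mm across, 8 mm high) of another pin in the stand, 74 mm above the bench. Leave it alone.
- spare_mid (a point): Bystander: centre of an upright roll of white labels, 72 mm across, 85 mm high. Leave it alone.
- driver_grip (a point): Bystander: middle of the handle of a screwdriver that lies on the bench, 130 mm long, x towards its blade. Leave it alone.
- link_middle (a point): Middle of the arm, half-way up the bar, 64 mm at -x of its hole; axes as link_hole. The bar is 32 mm wide from its holed end (86 mm at +x of this point) to 4 mm at +x of it, then 22 mm wide to the handle end, 86 mm at -x of this point.
Not all that is in view belongs to the job. Of the things shaped like the part that bears link_hole, the aluminium one is meant.

How it is judged (in metres and radians):
On the way:
1. the arm is out of the sleeve and its hole is lined up between bridge and bed (horizontal distance between link_hole and bridge_hole below 0.006 m and z of link_hole in the frame of bridge_hole below -0.01 m), for 0.2 s.
At the end, for the whole second after the job is handed in: The arm lies flat on the bed (within 0.08 rad, hole 22 to 32 mm below the bridge's top), its hole within 4 mm of the bridge hole's axis; the cylindrical-headed pin stands through bridge, arm and bed, on the axis within 4 mm at the head and 6 mm at the tip, its head within 4 mm of the bridge's top (horizontal distance between each of link_hole, pin_collar and bridge_hole below 0.004 m and z of link_hole in the frame of bridge_hole between -0.032 and -0.022 m and angle between link_hole's own z axis and vertical below 0.08 rad and z of pin_collar in the frame of bridge_hole below 0.004 m and horizontal distance between pin_tip and bridge_hole below 0.006 m and z of pin_tip in the frame of bridge_hole below -0.054 m); the robot touches nothing.
It fails at once if one of the other pins was moved more than 15 mm (distance of any of tpin_head, dpin_head from where it was at the start of the episode above 0.015 m).
It fails at once if the spare roll or the screwdriver was moved more than 25 mm (distance of any of spare_mid, driver_grip from where it was at the start of the episode above 0.025 m).
It also fails if it takes over 72 s, if anything falls off the work surface, if the arm or the gripper's body presses on something with over 40 N, if the wrist force passes 120 N, or if a joint passes its speed limit or range.

### The arm

A 7-joint arm with a two-finger parallel gripper is mounted at the origin on the work surface. World frame = base frame: x ahead of the robot, y to its left, z up, the work surface at z = 0. Lengths are in m, angles in degrees, forces in N, time in s.
With the tool pointing down it reaches from about 0.35 to 0.775 m from the base axis. Payload 3.1 kg.
Tool frame: the origin (TCP) lies at the centre of the arm's flange, where the gripper is bolted on; the fingertips stand 173 mm ahead of it and the grasp point (between the pads) lies 155 mm ahead of it; x points along the fingers, y is the direction in which the jaws open and shut, and the axes are right-handed (so a half turn about x gives the same grasp; the last joint's range is limited). The gripper opens to 85 mm and grips with 20 to 120 N. Pads are 22 mm wide; open, the fingers measure 114 mm over their backs; the gripper's body (76 mm by 85 mm) begins 54 mm behind the grasp point. The pads swing forward as they close: fully open they stand 13 mm farther back than shut.
Start: joints at [-71.259, 17.813, 0.802, 86.603, -0.252, 75.585, -1.558], TCP at [0.198, 0.513, 0.405] pointing down, gripper open.
Joint ranges: [-154.91, 154.91], [-16.99, 109.72], [-72.82, 74.43], [7.12, 147.25], [-82.49, 262.49], [11.32, 116.49], [-174.64, 174.64]. Speed limits (degrees/s): [159.86, 159.86, 180, 180, 180, 180, 180].

### API

Orientations are given as [roll, pitch, yaw] about the fixed x, y, z axes, in that order (R = Rz(yaw) Ry(pitch) Rx(roll)).
In Python, from workcell import bot gives the robot as it stands. Calls block until the motion is done:
- bot.move_to(position, orientation): joint-space move of the TCP to a pose.
- bot.servo_line(position, attitude=None, max_speed=0.15, max_force=None): straight line of the TCP; attitude=None keeps the orientation; max_speed is the mean speed in m/s. With max_force (N) it stops when the force on the tool has changed by that much, and returns True; else False.
- bot.set_joints(angles): joint-space move.
- bot.set_gripper(opening, squeeze=None): finger opening in m; squeeze is the grip in N (None keeps the last); returns when the fingers have stopped.
- bot.hold(seconds).
- bot.solve_ik(position, orientation): joint angles nearest the present ones, or None.
- bot.snapshot(name): name is "scene" or "top" or "wrist"; returns the picture (384x512x3 uint8, red, green, blue); there is no depth.
- bot.calibration(name): a dict with "fx", "fy", "cx", "cy" (pixels), "k1" (the pictures are not rectified: a ray, as slopes to the right and down, at radius r is drawn at 1 + k1 r^2 times it, then the intrinsics apply), "origin" and "attitude" of the camera in the world; the wrist camera has in their place "hand_eye" (4x4, takes a point from camera to tool coordinates, whose origin is the TCP and whose axes are the tool frame's). Camera axes: x right, y down, z forward; pixel columns grow to the right and rows downward; lengths in m; the calibration is good to about 2 mm. A picture is of the moment at which its call begins: read the wrist's pose just before it. calibration takes no time and is no camera call.
A pose or a line that the arm cannot do raises bot.PlanningError and nothing moves.
- bot.job_done(): hands the job in, once; it reports no verdict.
Readings, each from a call of its own:
- bot.read_time(): time.
- bot.read_q(): joint angles.
- bot.read_qvel(): joint speeds.
- bot.read_effort(): joint torques, N m.
- bot.read_ee_pos(): TCP position.
- bot.read_tcp_rot(): TCP orientation.
- bot.read_contact_force(): force on the tool from outside, world axes, zero at the start.
- bot.read_moment(): the same for the moment, N m.
- bot.read_gripper_width(): finger opening in m.
Only numpy, scipy, OpenCV 4.12 (cv2) and the standard library are available. Lean on these libraries where they do the work, as an engineer would, in place of code of your own. Each camera call takes 0.05 s, during which the arm holds its last target.

## Working session

There is one attempt and no reset: what is moved stays moved. The work goes in short steps, each a Python script; the robot and the scene stay as the last script left them, time stands still between calls to the robot, and variables do not carry over. Pictures are saved under pics/ and viewed, and the job is handed in when it is done.

```bash
ls; mkdir -p pics
python3 - <<'E'
from workcell import bot
import cv2
for n in ("scene","top","wrist"):
    print(n,bot.calibration(n))
    im=bot.snapshot(n); cv2.imwrite(f"pics/{n}0.png",cv2.resize(im[:,:,::-1],(800,600),interpolation=cv2.INTER_CUBIC)); cv2.imwrite(f"pics/{n}0_raw.png",im[:,:,::-1])
print(bot.read_time(),bot.read_ee_pos(),bot.read_tcp_rot())
E
```

```text
pics
scene {'fx': 351.55113439920865, 'fy': 351.55113439920865, 'cx': 254.38551283632196, 'cy': 194.51317278532574, 'k1': -0.021055239270330314, 'origin': array([ 0.85880693, -0.39630683,  1.01798879]), 'attitude': array([-146.97832674,   -0.31791691,   39.53773563])}
top {'fx': 459.2782530444256, 'fy': 459.2782530444256, 'cx': 255.67249041183868, 'cy': 188.4514860412391, 'k1': -0.043656664499407166, 'origin': array([0.30858137, 0.03842525, 1.38930851]), 'attitude': array([-172.3512303 ,    0.32001434,  -90.50165825])}
wrist {'fx': 277.0645931890724, 'fy': 277.0645931890724, 'cx': 258.05994556025223, 'cy': 194.4095886366082, 'k1': -0.039384592366068706, 'hand_eye': array([[-2.31855853e-04, -2.85825624e-01,  9.58281618e-01,
         3.00656733e-02],
       [ 9.99999745e-01,  5.81286644e-04,  4.15329277e-04,
         6.43527042e-04],
       [-6.75748055e-04,  9.58281469e-01,  2.85825417e-01,
        -7.39312685e-02],
       [ 0.00000000e+00,  0.00000000e+00,  0.00000000e+00,
         1.00000000e+00]])}
0.15 [0.19814713 0.51281788 0.40384987] [ -88.08942671   89.89456134 -109.21290627]
```

View pics/scene0.png

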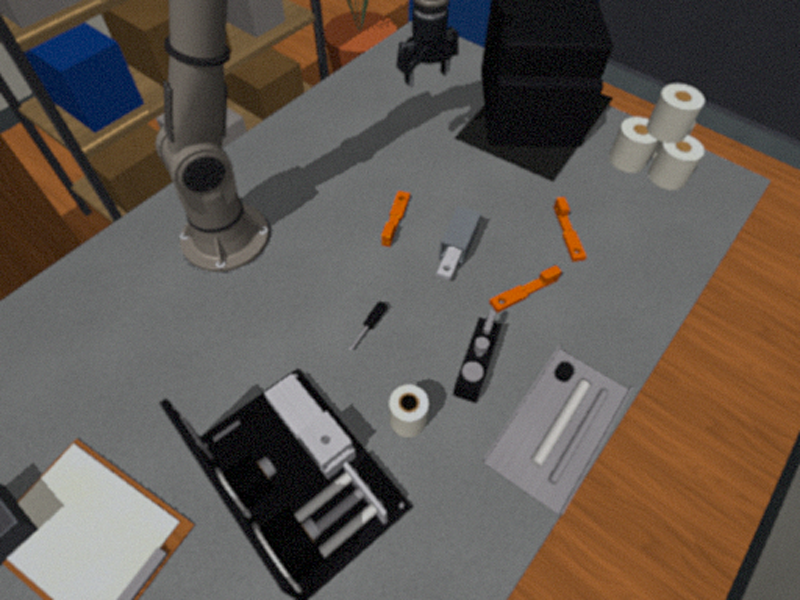

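View pics/top0.png

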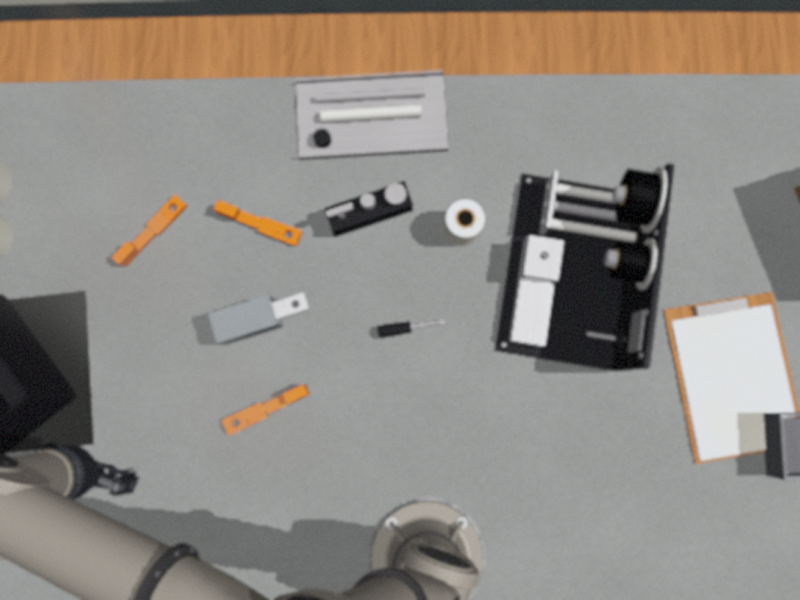

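View pics/wrist0.png

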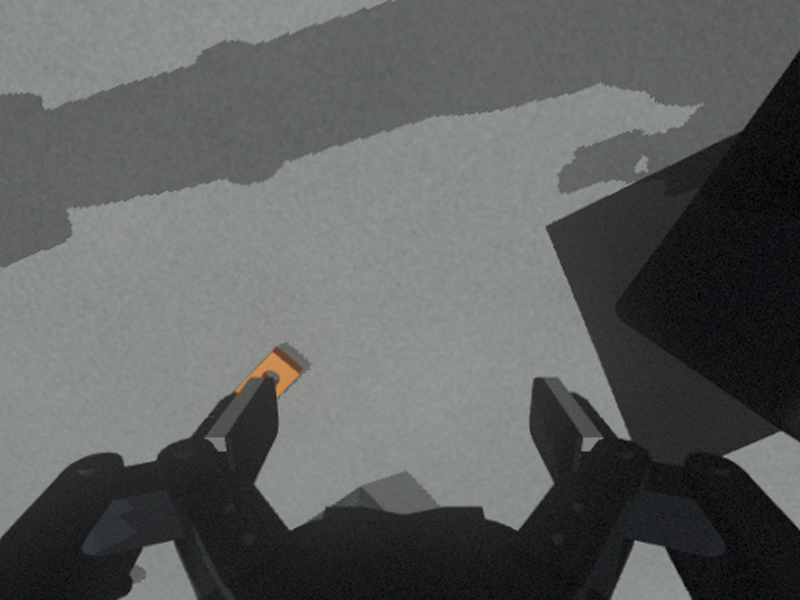

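The top picture shows the aluminium arm's hole at (296,303), the sleeve at (245,318), the bridge hole at (544,256) and the stand around (368,207). The pins in the stand are the T bar at (340,212), a cylinder at (368,200) and a disc at (395,192). There are three orange look-alike arms, at (150,230), (257,222) and (265,408); these are decoys. I'll enlarge the important areas next.

```bash
cat > h.py <<'E'
import numpy as np, cv2
from scipy.spatial.transform import Rotation as Ro
def R_(rpy): return Ro.from_euler('xyz',rpy,degrees=True).as_matrix()
def cam(bot,n,pos=None,rpy=None):
    c=bot.calibration(n)
    if n=='wrist':
        T=np.eye(4);T[:3,:3]=R_(rpy);T[:3,3]=pos;T=T@c['hand_eye'];return c,T[:3,3],T[:3,:3]
    return c,np.array(c['origin']),R_(c['attitude'])
def px2w(C,u,v,z):
    c,o,R=C
    K=np.array([[c['fx'],0,c['cx']],[0,c['fy'],c['cy']],[0,0,1]])
    p=cv2.undistortPoints(np.array([[[u,v]]],float),K,np.array([c['k1'],0,0,0]))[0,0]
    d=R@np.array([p[0],p[1],1]); return (o+d*(z-o[2])/d[2])
def w2px(C,P):
    c,o,R=C; p=R.T@(np.array(P)-o); x,y=p[0]/p[2],p[1]/p[2]; f=1+c['k1']*(x*x+y*y)
    return np.array([c['cx']+c['fx']*x*f,c['cy']+c['fy']*y*f])
def crop(im,x0,y0,x1,y1,s,fn):
    cv2.imwrite(fn,cv2.resize(im[y0:y1,x0:x1,::-1],None,fx=s,fy=s,interpolation=cv2.INTER_CUBIC))
E
python3 - <<'E'
import cv2,numpy as np
from h import *
t=cv2.imread('pics/top0_raw.png')[:,:,::-1]; s=cv2.imread('pics/scene0_raw.png')[:,:,::-1]
crop(t,125,105,275,225,5,'pics/t_a.png'); crop(t,310,100,440,240,4,'pics/t_b.png')
crop(s,270,120,350,265,4,'pics/s_a.png'); crop(s,100,230,270,384,4,'pics/s_b.png')
E
```

```text
(no output)
```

View pics/t_a.png

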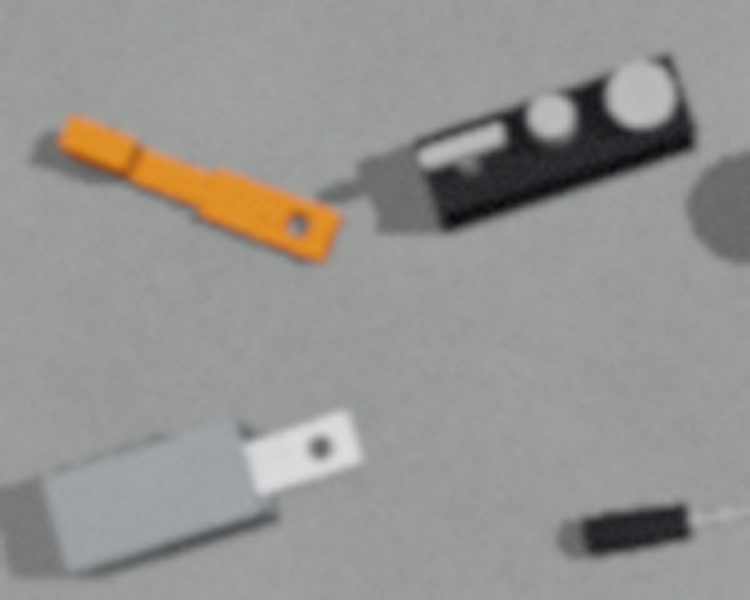

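View pics/t_b.png

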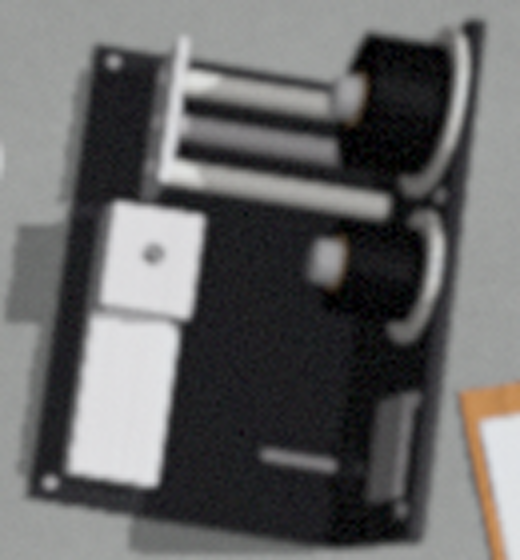

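View pics/s_a.png

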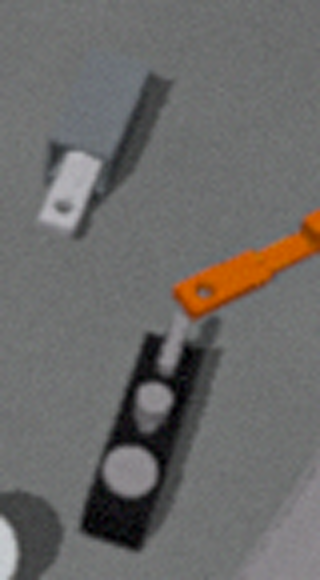

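View pics/s_b.png

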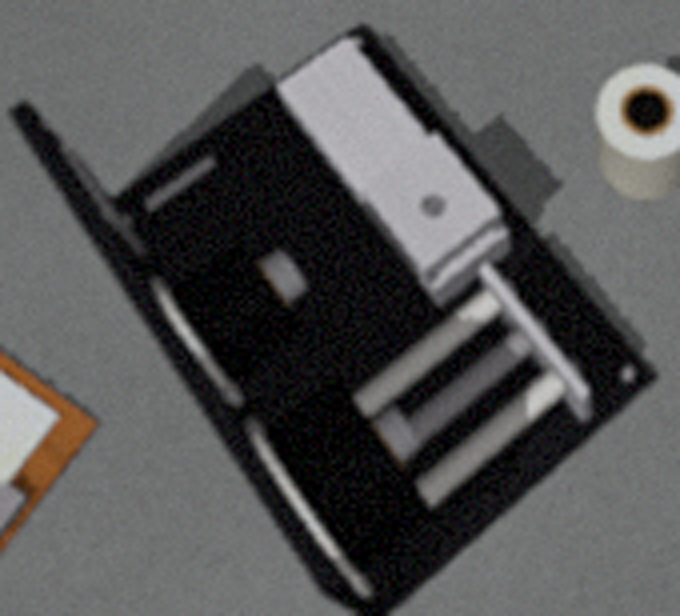

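The arm that sticks out of the sleeve is the bare aluminium one (top crop, hole at (320,447)), and all the others are orange. The pin to use is the middle one, with its cylinder head at (552,115). The T bar at (462,145) and the disc at (641,95) are not it.

Run:
```python
from workcell import bot
from h import *
np.set_printoptions(precision=4,suppress=True)
T=cam(bot,'top');S=cam(bot,'scene')
def A(x,y,z): return px2w(T,125+(x+.5)/5-.5,105+(y+.5)/5-.5,z)
def B(x,y,z): return px2w(T,310+(x+.5)/4-.5,100+(y+.5)/4-.5,z)
def SA(x,y,z): return px2w(S,270+(x+.5)/4-.5,120+(y+.5)/4-.5,z)
def SB(x,y,z): return px2w(S,100+(x+.5)/4-.5,230+(y+.5)/4-.5,z)
print('link hole',A(320,447,.032),SA(64,206,.032))
e=[A(350,410,.032),A(363,462,.032)];print('link end',e,np.mean(e,0))
print('sleeve top',[A(*p,.066)[:2] for p in((45,478),(235,420),(275,515),(70,570))])
print('pin',A(552,115,.096),SA(155,393,.096))
print('T',A(420,155,.096),A(505,135,.096)); print('disc',A(641,95,.078),SA(130,470,.078))
print('bridge hole',B(153,254,.079),SB(433,206,.079))
print('bridge c',[B(*p,.079)[:2] for p in((113,200),(207,213),(190,320),(97,306))])
print('bed c',[B(*p,.045)[:2] for p in((65,470),(160,488))])
print('plate',[B(*p,.006)[:2] for p in((97,47),(30,492))])
print('spare top',px2w(T,465*.64,218*.64,.085),'driver',A(635,530,.01),A(740,516,.01))
```

```text
link hole [0.4761 0.2446 0.032 ] [0.477  0.2466 0.032 ]
link end [array([0.4982, 0.2268, 0.032 ]), array([0.4669, 0.2188, 0.032 ])] [0.4826 0.2228 0.032 ]
sleeve top [array([0.4552, 0.3999]), array([0.4882, 0.2893]), array([0.4325, 0.2652]), array([0.4015, 0.3839])]
pin [0.6607 0.1024 0.096 ] [0.6592 0.1082 0.096 ]
T [0.6378 0.1788 0.096 ] [0.6491 0.1297 0.096 ]
disc [0.6771 0.051  0.078 ] [0.6784 0.0525 0.078 ]
bridge hole [ 0.5562 -0.224   0.079 ] [ 0.5567 -0.2229  0.079 ]
bridge c [array([ 0.5965, -0.1963]), array([ 0.5862, -0.2646]), array([ 0.5075, -0.2491]), array([ 0.5184, -0.1821])]
bed c [array([ 0.4025, -0.1606]), array([ 0.3886, -0.2298])]
plate [array([ 0.7343, -0.2011]), array([ 0.3889, -0.1395])]
spare top [ 0.6262 -0.079   0.085 ] driver [0.4267 0.0574 0.01  ] [ 0.4346 -0.006   0.01  ]
```

```bash
cat >> h.py <<'E'
def down(yaw,flip=0):
    """tool x down, jaw axis perpendicular to a part whose x axis is at yaw"""
    a=np.radians(yaw+90+180*flip); y=np.array([np.cos(a),np.sin(a),0]); x=np.array([0,0,-1.]); z=np.cross(x,y)
    return Ro.from_matrix(np.c_[x,y,z]).as_euler('xyz',degrees=True)
E
python3 - <<'E' 2>/dev/null
from workcell import bot
from h import *
np.set_printoptions(precision=1,suppress=True)
def t(n,p,yaw):
    for f in(0,1):
        q=bot.solve_ik(p,list(down(yaw,f))); print(n,f,None if q is None else np.array(q), 'z',Ro.from_euler('xyz',down(yaw,f),degrees=True).as_matrix()[:,2])
t('link',[.476,.245,.18],-74.5);t('linkhi',[.476,.245,.33],-74.5)
t('pulled',[.513,.09,.18],-74.5);t('handle',[.47,.24,.18],-74.5)
u=np.array([np.cos(np.radians(-10.3)),np.sin(np.radians(-10.3))]);h=np.array([.5564,-.2235])
t('ins0',[*(h-.3*u),.25],-10.3);t('ins1',[*(h-.25*u),.25],-10.3);t('fin',[*(h-.128*u),.23],-10.3)
t('pin',[.66,.105,.24],12);t('pin90',[.66,.105,.24],102);t('pinhi',[.66,.105,.34],102)
t('place',[*h,.32],-10.3);t('place90',[*h,.32],80)
E
```

```text
link 0 [-45.1  30.8  21.4 104.9 -14.8  47.   -0.8] z [ 0.3 -1.   0. ]
link 1 [-22.8  30.   -8.3 104.    5.7  46.4 161.6] z [-0.3  1.  -0. ]
linkhi 0 [-45.8  19.8  21.7  96.2  -7.9  65.5  -6.5] z [ 0.3 -1.   0. ]
linkhi 1 [-26.6  19.3  -3.2  95.5   1.2  65.3 165.4] z [-0.3  1.  -0. ]
pulled 0 [-34.3  30.8  29.8 107.5 -20.4  47.   21.6] z [ 0.3 -1.   0. ]
pulled 1 [ -55.8   45.    64.3  108.2  -47.9   59.2 -135. ] z [-0.3  1.  -0. ]
handle 0 [-45.2  30.1  21.6 106.2 -14.8  46.5  -0.5] z [ 0.3 -1.   0. ]
handle 1 [-22.8  29.2  -8.  105.3   5.4  45.9 161.9] z [-0.3  1.  -0. ]
ins0 0 [-33.2  -3.1  62.9 133.7   3.7  47.8 106.9] z [ 1.  -0.2  0. ]
ins0 1 [-46.   -6.3  74.2 133.8   8.1  48.2 -77.6] z [-1.   0.2 -0. ]
ins1 0 [ 36.3   6.   -9.7 125.9   1.4  48.2 105.5] z [ 1.  -0.2  0. ]
ins1 1 [-22.3   7.2  53.8 127.7  -7.8  48.3 -63.8] z [-1.   0.2 -0. ]
fin 0 [-12.1  24.4  44.5 112.6 -21.6  51.6 123.2] z [ 1.  -0.2  0. ]
fin 1 [-14.8  25.5  48.3 112.7 -24.   52.2 -54.6] z [-1.   0.2 -0. ]
pin 0 [-19.6  39.   14.9  78.7 -10.4  63.6  98.8] z [1.  0.2 0. ]
pin 1 [-34.1  43.8  40.5  79.4 -29.1  67.4 -68.4] z [-1.  -0.2 -0. ]
pin90 0 [ -44.3   53.6   64.2   79.8  -48.3   76.1 -146.4] z [-0.2  1.   0. ]
pin90 1 [-31.1  42.3  34.8  79.3 -24.8  66.1  18.7] z [ 0.2 -1.  -0. ]
pinhi 0 [ -43.3   46.9   64.3   72.9  -41.4   84.2 -151.3] z [-0.2  1.   0. ]
pinhi 1 [-29.7  36.9  33.4  72.3 -19.9  76.5  14.9] z [ 0.2 -1.  -0. ]
place 0 [-13.8  34.9  53.   87.2 -28.7  72.3 122.8] z [ 1.  -0.2  0. ]
place 1 [-17.8  38.6  61.5  87.4 -34.6  74.9 -52.7] z [-1.   0.2 -0. ]
place90 0 [ -19.    40.    64.4   87.4  -36.7   76.  -140.7] z [ 0.2  1.  -0. ]
place90 1 [-18.8  39.8  64.   87.4 -36.4  75.8  39. ] z [-0.2 -1.   0. ]
```

```bash
python3 - <<'E' 2>/dev/null
from workcell import bot
from h import *
bot.set_gripper(.085)
t0=bot.read_time()
bot.move_to([.468,.265,.36],list(down(-74.5)))
print(bot.read_time()-t0)
p,r=bot.read_ee_pos(),bot.read_tcp_rot(); im=bot.snapshot('wrist')
np.save('v1.npy',np.r_[p,r]); cv2.imwrite('pics/w1_raw.png',im[:,:,::-1]); crop(im,0,0,512,384,1.5625,'pics/w1.png'); print(p,r)
E
```

```text
1.3833
[0.46685491 0.26734374 0.3600457 ] [-169.8195402    89.89601057  115.93753541]
```

View pics/w1.png

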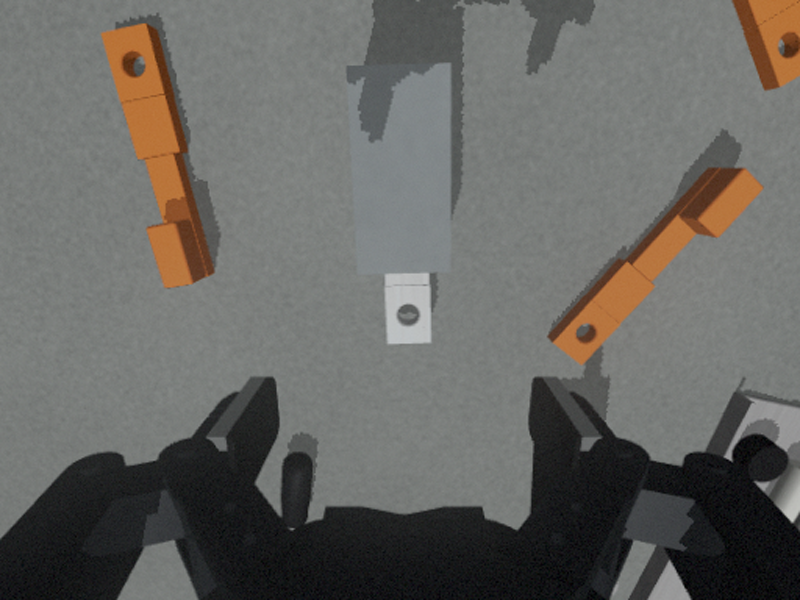

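The arm's hole is at (408,315), its end edge runs from (388,344) to (432,343), and the sleeve's mouth edge is at y≈272, so nothing blocks the protruding end.

```bash
python3 - <<'E' 2>/dev/null
from workcell import bot
from h import *
np.set_printoptions(precision=4,suppress=True)
v=np.load('v1.npy'); W=cam(bot,'wrist',v[:3],v[3:])
f=lambda x,y,z: px2w(W,(x+.5)/1.5625-.5,(y+.5)/1.5625-.5,z)
ang=lambda a,b: np.degrees(np.arctan2(*(b-a)[:2][::-1]))
h=f(408,315,.032); a,b=f(388,344,.032),f(432,343,.032); print(h,a,b,(a+b)/2, ang(h,(a+b)/2), ang(b,a)-90+180)
l0,l1,r0,r1=[f(*p,.066) for p in((347,67),(358,273),(452,63),(451,271))]
print(l0,l1,r0,r1,ang(l0,l1),ang(r0,r1),(l1+r1)/2, np.linalg.norm(l1-r1))
s0,s1=f(386,285,.032),f(387,344,.032); q0,q1=f(430,285,.032),f(431.5,343,.032); print(ang(s0,s1),ang(q0,q1))
print(bot.read_ee_pos(),bot.read_q())
E
```

```text
[0.4756 0.2464 0.032 ] [0.4676 0.2208 0.032 ] [0.4986 0.2304 0.032 ] [0.4831 0.2256 0.032 ] -70.22421653442386 -72.81811636247903
[0.4001 0.3863 0.066 ] [0.4347 0.2749 0.066 ] [0.4554 0.4041 0.066 ] [0.4901 0.2919 0.066 ] -72.77325127442874 -72.84685780768457 [0.4624 0.2834 0.066 ] 0.0579519405371448
-73.92224622040328 -71.76400564058497
[0.4668 0.2674 0.36  ] [-47.4277  18.5306  20.5175  93.3051  -6.931   69.3992  -9.6688]
```

```bash
cat >> h.py <<'E'
def jawyaw(rpy): 
    y=R_(rpy)[:,1]; return (np.degrees(np.arctan2(y[1],y[0]))-90+180)%360-180
E
python3 - <<'E' 2>/dev/null
from workcell import bot
from h import *
np.set_printoptions(precision=3,suppress=True)
p,r=bot.read_ee_pos(),bot.read_tcp_rot()
print(jawyaw(r),R_(r)[:,0],np.array(bot.read_q()));print(np.array(bot.solve_ik(list(p),list(r))));print(np.array(bot.solve_ik([.468,.265,.36],list(down(-74.5)))))
bot.hold(.3);print(bot.read_ee_pos(),bot.read_qvel())
E
```

```text
-74.22589313036963 [-0.001  0.001 -1.   ] [-47.428  18.531  20.517  93.305  -6.931  69.399  -9.669]
[-47.461  18.534  20.561  93.306  -6.946  69.4    -9.655]
[-47.313  18.529  20.697  93.335  -6.891  69.395  -9.669]
[0.468 0.266 0.36 ] [ 0.413 -0.052  0.32  -0.038 -0.053 -0.066  0.068]
```

```bash
python3 - <<'E' 2>/dev/null
from workcell import bot
from h import *
np.set_printoptions(precision=4,suppress=True)
Y=-72.8; o=list(down(Y)); u=np.array([np.cos(np.radians(Y)),np.sin(np.radians(Y))])
h=np.array([.4758,.2460])
bot.move_to([*h,.25],o); bot.servo_line([*h,.177],o,max_speed=.12); bot.hold(.25)
print(bot.read_ee_pos(),jawyaw(bot.read_tcp_rot()),bot.read_contact_force())
bot.set_gripper(.02,70); print(bot.read_gripper_width(),bot.read_contact_force())
p=np.array([*h,.1785]); 
print(bot.servo_line(list(p+[*(u*.03),0]),o,max_speed=.08,max_force=25),bot.read_contact_force(),bot.read_ee_pos(),bot.read_gripper_width(),bot.read_time())
E
```

```text
[0.4762 0.2462 0.1778] -72.79601853437886 [-1.0816  0.4036 -0.1495]
0.030663603227726127 [-1.1225 -1.0358  1.7637]
False [-0.0089  0.2975 -2.5861] [0.4848 0.2163 0.1782] 0.030856739328906556 4.6917
```

```bash
python3 - <<'E' 2>/dev/null
from workcell import bot
from h import *
np.set_printoptions(precision=4,suppress=True)
Y=-72.8; o=list(down(Y)); u=np.array([np.cos(np.radians(Y)),np.sin(np.radians(Y))])
h=np.array([.4758,.2460]); g=h+u*.165
print(bot.servo_line([*g,.1785],o,max_speed=.15,max_force=30),bot.read_contact_force(),bot.read_gripper_width())
bot.servo_line([*g,.167],o,max_speed=.1)
print(bot.servo_line([*g,.158],o,max_speed=.04,max_force=6),bot.read_ee_pos(),bot.read_contact_force())
im=bot.snapshot('wrist'); crop(im,0,0,512,384,1.5625,'pics/w2.png')
im=bot.snapshot('top'); crop(im,100,80,300,230,4,'pics/t2.png'); print(bot.read_time())
E
```

```text
False [ 1.3327  0.7343 -2.201 ] 0.030904656804093454
True [0.5278 0.0901 0.1732] [-0.5947  0.1315  9.1238]
6.3167
```

View pics/w2.png

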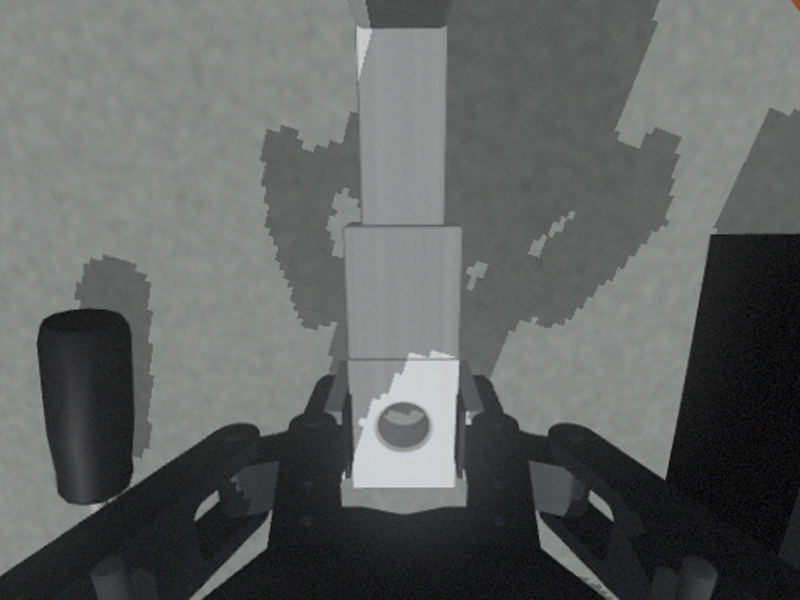

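View pics/t2.png

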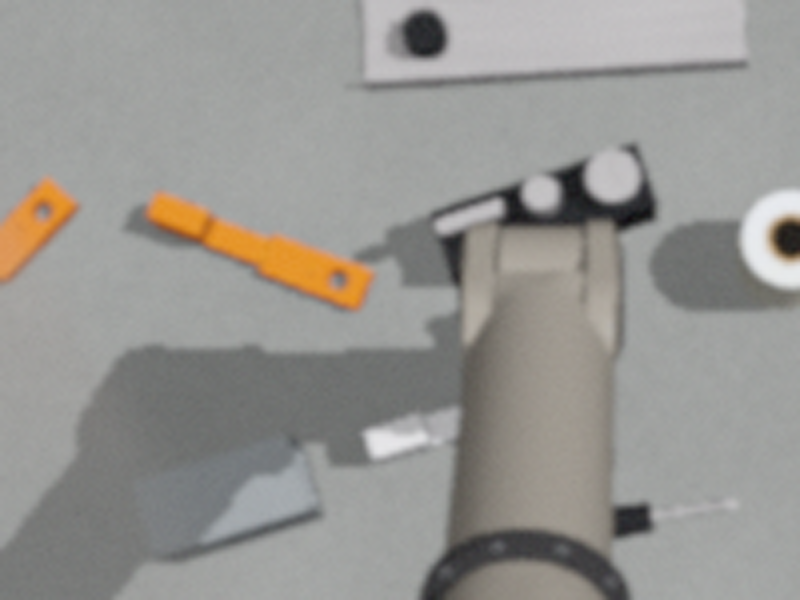

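The arm is clear of the sleeve, with its handle end at about (400,27) in the wrist picture. Contact came at TCP z=0.173, so I'll release it here and look again from above for the handle grasp.

```bash
python3 - <<'E' 2>/dev/null
from workcell import bot
from h import *
np.set_printoptions(precision=4,suppress=True)
Y=-72.8; o=list(down(Y)); u=np.array([np.cos(np.radians(Y)),np.sin(np.radians(Y))])
h=np.array([.4758,.2460]); g=h+u*.165
bot.set_gripper(.085); print(bot.read_contact_force())
bot.servo_line([*g,.26],o,max_speed=.25)
bot.move_to([*(g-u*.075),.36],o);bot.hold(.2)
p,r=bot.read_ee_pos(),bot.read_tcp_rot(); im=bot.snapshot('wrist')
np.save('v3.npy',np.r_[p,r]); crop(im,0,0,512,384,1.5625,'pics/w3.png'); print(p,bot.read_time())
E
```

```text
[-1.3517  0.1028 -0.0732]
[0.5022 0.1587 0.3581] 8.2167
```

View pics/w3.png

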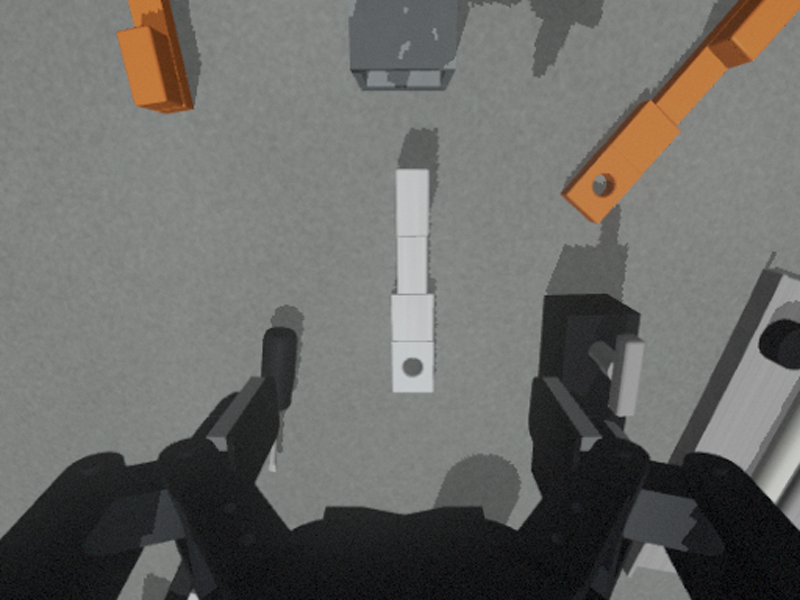

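The arm lies flat on the bench, with its hole at (413,367) and the handle's top running from (412,169) to (413,236).

```bash
python3 - <<'E' 2>/dev/null
from workcell import bot
from h import *
np.set_printoptions(precision=4,suppress=True)
v=np.load('v3.npy'); W=cam(bot,'wrist',v[:3],v[3:])
f=lambda x,y,z: px2w(W,(x+.5)/1.5625-.5,(y+.5)/1.5625-.5,z)[:2]
ang=lambda a,b: np.degrees(np.arctan2(*(b-a)[:2][::-1]))
h=f(413,367,.014); e=(f(392,392,.014)+f(433.5,392,.014))/2; k0=f(412,169.5,.038);k1=f(413,236,.038);k=(k0+k1)/2
print(h,e,k0,k1,k,ang(k0,k1),ang(k,h),ang(k,e),np.linalg.norm(k-h))
print(np.array(bot.solve_ik([*k,.19],list(down(-73)))))
E
```

```text
[0.5288 0.0916] [0.5353 0.0704] [0.483  0.2337] [0.4964 0.1932] [0.4897 0.2135] -71.69831165517401 -72.20890091849073 -72.33216468779982 0.12802786697004165
[-38.5039  29.3311  17.3981 104.6194 -11.4126  47.7512   1.5043]
```

```bash
python3 - <<'E' 2>/dev/null
from workcell import bot
from h import *
np.set_printoptions(precision=4,suppress=True)
Y=-10.3; o=list(down(Y)); u=np.array([np.cos(np.radians(Y)),np.sin(np.radians(Y))])
b=np.array([.5564,-.2235])
bot.move_to([*(b-u*.03),.38],o);bot.hold(.3)
p,r=bot.read_ee_pos(),bot.read_tcp_rot(); im=bot.snapshot('wrist')
np.save('v4.npy',np.r_[p,r]); crop(im,0,0,512,384,1.5625,'pics/w4.png'); crop(im,200,100,360,250,5,'pics/w4c.png'); print(p,bot.read_q(),bot.read_time())
E
```

```text
[ 0.5271 -0.2175  0.3799] [  2.9821  21.9119  24.5217  86.4335  -9.294   73.673  108.3028] 10.1667
```

View pics/w4.png

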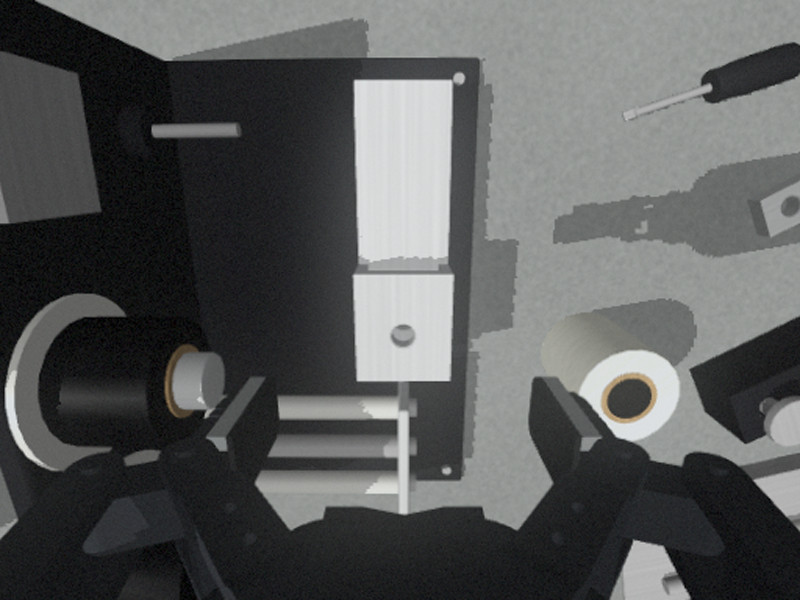

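The bridge hole is at (403,335). The bridge's corners are (354,274), (453,273), (357,381) and (450,380), and the bed edges run up to (354,80) and (452,81).

```bash
python3 - <<'E' 2>/dev/null
from workcell import bot
from h import *
np.set_printoptions(precision=4,suppress=True)
v=np.load('v4.npy'); W=cam(bot,'wrist',v[:3],v[3:])
f=lambda x,y,z: px2w(W,(x+.5)/1.5625-.5,(y+.5)/1.5625-.5,z)[:2]
ang=lambda a,b: np.degrees(np.arctan2(*(b-a)[:2][::-1]))
a,b,c,d=f(354,274,.079),f(453,273,.079),f(450,380,.079),f(357,381,.079)
print('hole',f(403,335,.079)); print(ang(a,d),ang(b,c),np.linalg.norm(a-b),np.linalg.norm(a-d),(a+b+c+d)/4)
e,g,i,j=f(354,80,.045),f(358.5,262,.045),f(452,81,.045),f(449,262,.045); print(ang(e,g),ang(i,j),ang(e,i)-90,np.linalg.norm(e-i),(e+i)/2)
m=(a+b+c+d)/4; y=np.radians(-10.5);print('hole from bridge',m+.0045*np.array([np.cos(y),np.sin(y)]))
E
```

```text
hole [ 0.5553 -0.2219]
-10.524354108479956 -9.871023915225775 0.06335871170334569 0.07554003778952231 [ 0.5513 -0.2208]
-10.359769856543796 -9.555755977272918 -10.735241920037126 0.0630285548585367 [ 0.3965 -0.1933]
hole from bridge [ 0.5557 -0.2216]
```

```bash
python3 - <<'E' 2>/dev/null
from workcell import bot
from h import *
np.set_printoptions(precision=4,suppress=True)
Y=-72.2; o=list(down(Y)); k=[.4897,.2135]
bot.move_to([*k,.25],o); bot.servo_line([*k,.178],o,max_speed=.12); bot.hold(.3)
p=np.array(bot.read_ee_pos());print(p,jawyaw(bot.read_tcp_rot()),bot.read_contact_force())
bot.set_gripper(.01,100); print(bot.read_gripper_width(),bot.read_contact_force())
bot.servo_line([*k,.30],o,max_speed=.2)
Y=-10.3; o=list(down(Y)); u=np.array([np.cos(np.radians(Y)),np.sin(np.radians(Y))])
b=np.array([.5558,-.2225])
bot.move_to([*(b-u*.215),.30],o);bot.hold(.2)
print(bot.read_ee_pos(),jawyaw(bot.read_tcp_rot()),bot.read_q(),bot.read_gripper_width())
for n in('top','scene'):
    im=bot.snapshot(n); cv2.imwrite(f'pics/{n}5_raw.png',im[:,:,::-1]); crop(im,0,0,512,384,1.5625,f'pics/{n}5.png')
crop(bot.snapshot('wrist'),0,0,512,384,1.5625,f'pics/w5.png')
print(bot.read_time())
E
```

```text
[0.49   0.2136 0.1787] -72.1972919566949 [-0.5053 -0.4734 -0.3172]
0.020931877559423953 [0.5722 1.2182 2.256 ]
[ 0.3447 -0.1836  0.3   ] -10.219256744657002 [ -9.6046   4.981   37.574  119.4568  -3.6196  56.6445 109.6375] 0.02076307107036199
16.2417
```

View pics/scene5.png

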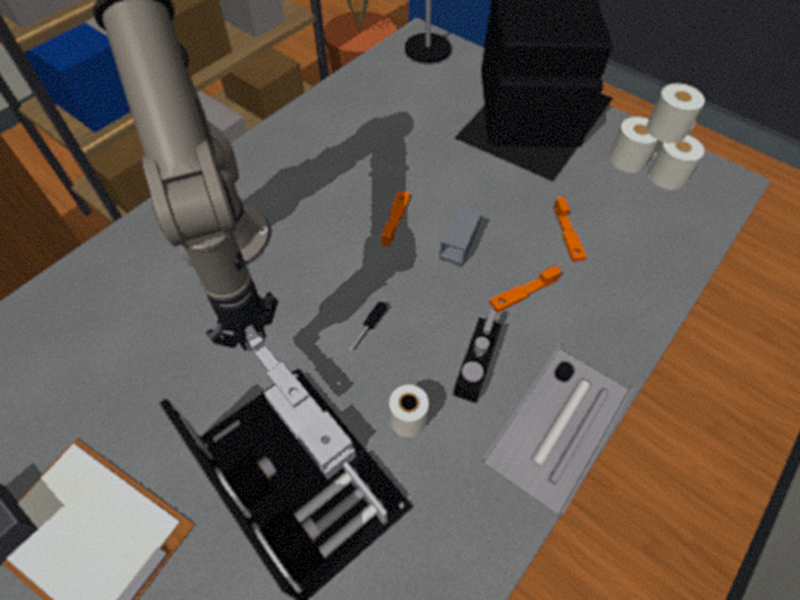

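View pics/w5.png

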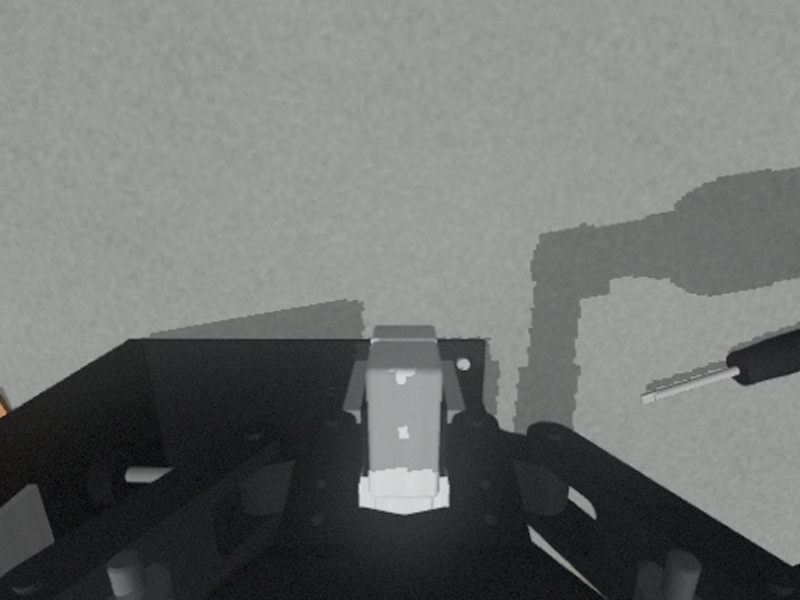

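```bash
python3 - <<'E' 2>/dev/null
from workcell import bot
from h import *
np.set_printoptions(precision=2,suppress=True)
t=cv2.imread('pics/top5_raw.png')[:,:,::-1]; s=cv2.imread('pics/scene5_raw.png')[:,:,::-1]
P=np.array([.3447,-.1836]);u=np.array([np.cos(np.radians(-10.2)),np.sin(np.radians(-10.2))])
for n,C in(('top',cam(bot,'top')),('scene',cam(bot,'scene'))):
    for z in(.136,.126,.116): print(n,z,w2px(C,[*(P+.128*u),z]))
crop(t,310,130,390,240,5,'pics/t5c.png');crop(s,140,200,220,290,6,'pics/s5c.png')
E
```

```text
top 0.136 [346.55 189.85]
top 0.126 [345.86 190.32]
top 0.116 [345.19 190.78]
scene 0.136 [186.89 249.78]
scene 0.126 [187.46 251.29]
scene 0.116 [188.02 252.77]
```

View pics/t5c.png

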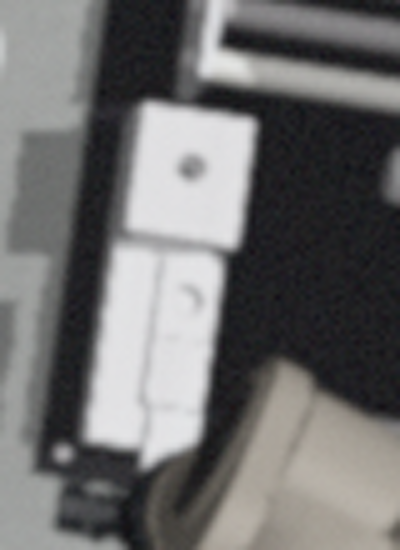

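View pics/s5c.png

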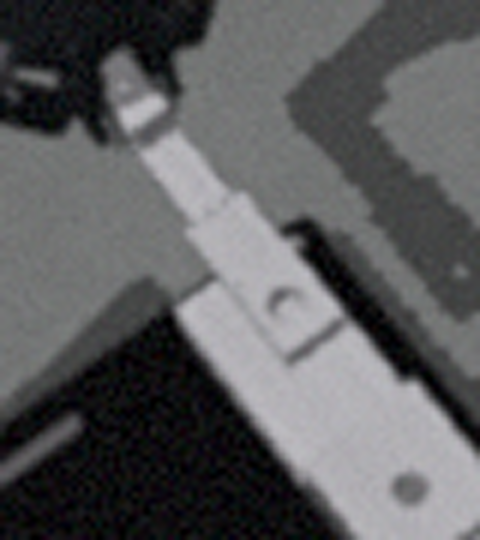

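The link hole appears at (347.2,189.3) in the top picture and (187.6,250.0) in the scene picture. Both are within about 1 px of where a level arm should be, so it isn't sagging. I'll insert it now.

```bash
python3 - <<'E' 2>/dev/null
from workcell import bot
from h import *
np.set_printoptions(precision=4,suppress=True)
Y=-10.3; o=list(down(Y)); u=np.array([np.cos(np.radians(Y)),np.sin(np.radians(Y))])
b=np.array([.5558,-.2225])
s=b-u*.215
bot.servo_line([*s,.2275],o,max_speed=.15);bot.hold(.2)
print(bot.read_ee_pos()-np.array([*s,.2275]),bot.read_contact_force())
g=b-u*.128
print(bot.servo_line([*g,.2275],o,max_speed=.07,max_force=15),bot.read_contact_force());bot.hold(.3)
print(bot.read_ee_pos()-np.array([*g,.2275]),bot.read_contact_force(),jawyaw(bot.read_tcp_rot()))
print(bot.servo_line([*g,.2215],o,max_speed=.02,max_force=10),bot.read_ee_pos()-np.array([*g,.2275]),bot.read_contact_force())
im=bot.snapshot('scene');cv2.imwrite('pics/s6_raw.png',im[:,:,::-1]);crop(im,140,230,240,320,7,'pics/s6c.png')
im=bot.snapshot('top');crop(im,310,130,390,240,5,'pics/t6c.png');print(bot.read_time())
E
```

```text
[ 0.0006 -0.0003  0.001 ] [ 0.8056 -0.0085 -1.7245]
False [-0.3287  0.0213 -2.4382]
[-0.0001  0.      0.    ] [-0.016   0.3104 -2.5575] -10.303766106692365
True [ 0.0003 -0.0002 -0.0043] [-1.2868  0.4969  4.8483]
19.1667
```

View pics/s6c.png

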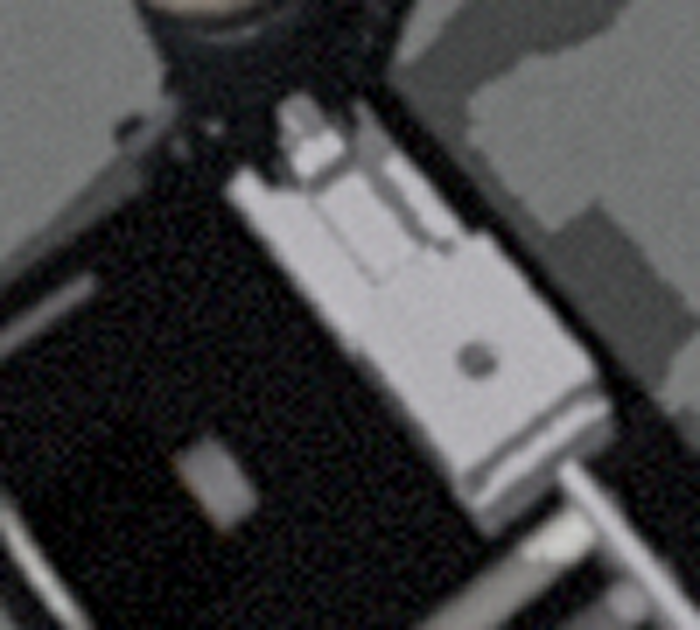

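View pics/t6c.png

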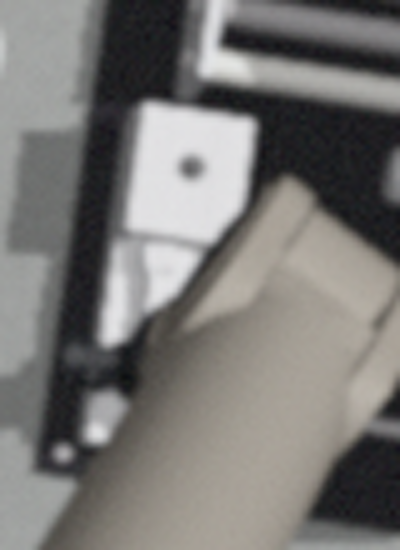

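```bash
python3 - <<'E' 2>/dev/null
from workcell import bot
from h import *
np.set_printoptions(precision=4,suppress=True)
Y=-10.3; o=list(down(Y)); u=np.array([np.cos(np.radians(Y)),np.sin(np.radians(Y))])
b=np.array([.5558,-.2225]);g=b-u*.128
bot.set_gripper(.05); bot.servo_line([*g,.31],o,max_speed=.2)
bot.servo_line([*(b+u*.07),.31],o,max_speed=.2);bot.hold(.3)
p,r=bot.read_ee_pos(),bot.read_tcp_rot(); im=bot.snapshot('wrist')
np.save('v7.npy',np.r_[p,r]);cv2.imwrite('pics/w7_raw.png',im[:,:,::-1])
C=cam(bot,'wrist',p,r); c=w2px(C,[*b,.079]); print(c,bot.read_time())
x,y=c.astype(int); print(x-40,y-40); crop(im,x-40,max(0,y-40),x+40,y+40,7.5,'pics/w7c.png'); crop(im,0,0,512,384,1.5625,'pics/w7.png')
E
```

```text
[256.6536 118.0743] 21.6417
216 78
```

View pics/w7c.png

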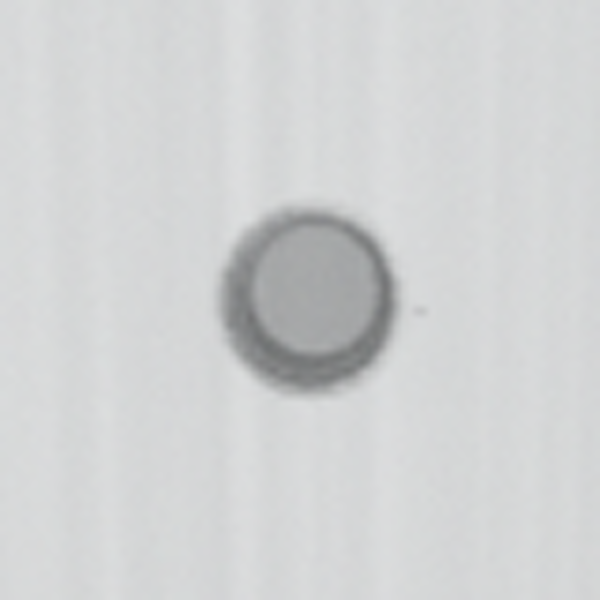

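View pics/w7.png

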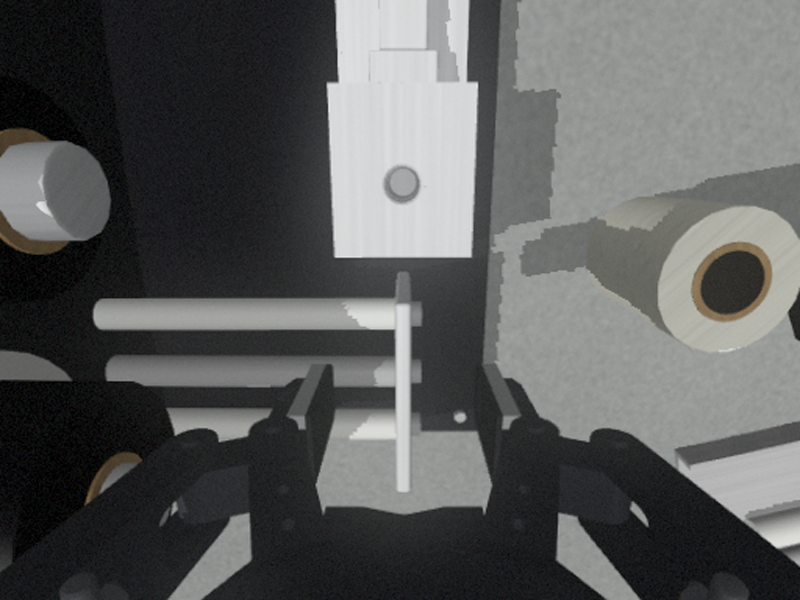

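```bash
python3 - <<'E' 2>/dev/null
from workcell import bot
from h import *
np.set_printoptions(precision=1,suppress=True)
v=np.load('v7.npy'); W=cam(bot,'wrist',v[:3],v[3:])
tb=lambda p:((p-[216,78])+.5)*7.5-.5
inv=lambda x,y:((x+.5)/7.5-.5+216,(y+.5)/7.5-.5+78)
b=px2w(W,*inv(309,300),.079); print('bridge from rim',np.round(b,4))
for z in(.079,.067,.059,.045,.009):
    pts=np.array([tb(w2px(W,[b[0]+.008*np.cos(a),b[1]+.008*np.sin(a),z])) for a in np.linspace(0,6.28,72)])
    print(z,pts.min(0),pts.max(0))
im=cv2.imread('pics/w7_raw.png')[:,:,::-1]
g=im[94:124,240:275].mean(2); g=np.clip((g-90)*2.2,0,255).astype(np.uint8)
cv2.imwrite('pics/w7d.png',cv2.resize(g,None,fx=18,fy=18,interpolation=cv2.INTER_CUBIC))
E
```

```text
bridge from rim [ 0.6 -0.2  0.1]
0.079 [223.6 211. ] [394.4 387.2]
0.067 [228.8 213.7] [390.1 380.1]
0.059 [232.  215.3] [387.5 375.7]
0.045 [237.1 217.8] [383.4 368.8]
0.009 [247.8 223.2] [374.7 354.2]
```

View pics/w7d.png

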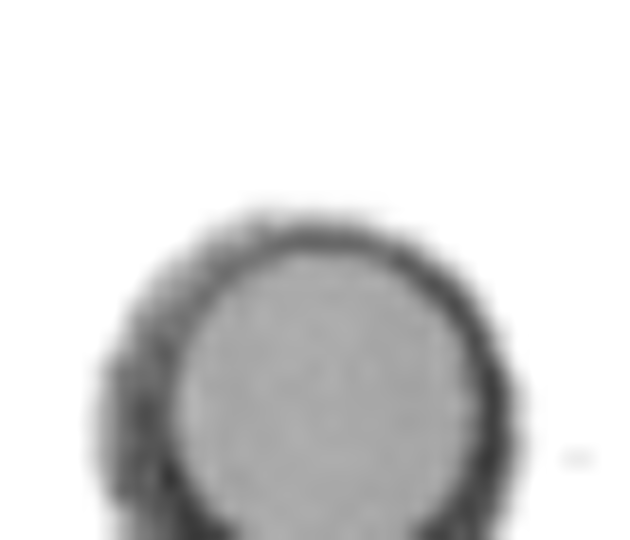

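The disc inside the bridge hole is the bed hole's floor, spanning x 250–379 and y 222–354 against a predicted 248–375 and 223–354. It is fully visible through the arm's hole, so the arm is aligned within roughly 0.5–1.5 mm. Next is the pin.

```bash
python3 - <<'E' 2>/dev/null
from workcell import bot
from h import *
np.set_printoptions(precision=4,suppress=True)
v=np.load('v7.npy'); W=cam(bot,'wrist',v[:3],v[3:])
inv=lambda x,y:((x+.5)/7.5-.5+216,(y+.5)/7.5-.5+78)
print('b',px2w(W,*inv(309,299.5),.079),'floor',px2w(W,*inv(314.5,288),.009))
Y=-72; o=list(down(Y)); u=np.array([np.cos(np.radians(Y)),np.sin(np.radians(Y))])
c=np.array([.66,.104])
bot.servo_line([*(np.array(bot.read_ee_pos())[:2]),.38],max_speed=.25)
bot.set_gripper(.07)
bot.move_to([*(c+u*.03),.36],o);bot.hold(.3)
p,r=bot.read_ee_pos(),bot.read_tcp_rot(); im=bot.snapshot('wrist')
np.save('v8.npy',np.r_[p,r]);cv2.imwrite('pics/w8_raw.png',im[:,:,::-1])
print(p,jawyaw(r),bot.read_q(),bot.read_time())
crop(im,0,0,512,384,1.5625,'pics/w8.png');crop(im,190,80,320,220,4,'pics/w8c.png')
E
```

```text
b [ 0.5554 -0.2224  0.079 ] floor [ 0.5554 -0.2219  0.009 ]
[0.6693 0.0744 0.3602] -72.08471471116962 [-32.0765  39.3975  44.7159  69.662  -26.8693  81.1183  27.7524] 24.075
```

View pics/w8.png

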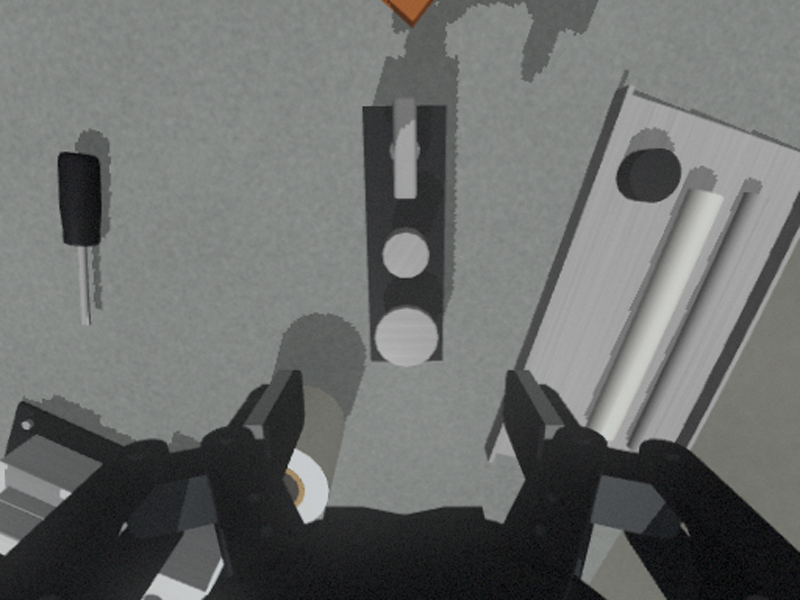

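View pics/w8c.png

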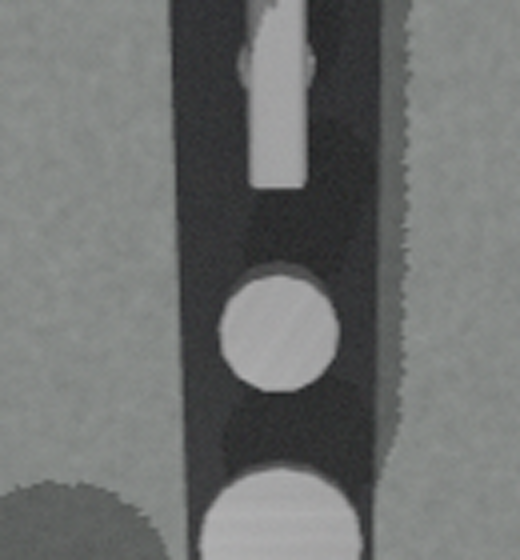

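In the crop the cylinder head's top is at (279,334), with the T bar above it and the wider disc below, so the middle one is the right pin. The row is vertical in the picture, so the jaws close across it.

```bash
python3 - <<'E' 2>/dev/null
from workcell import bot
from h import *
np.set_printoptions(precision=4,suppress=True)
v=np.load('v8.npy'); W=cam(bot,'wrist',v[:3],v[3:])
c=px2w(W,190+279.5/4-.5,80+334.5/4-.5,.096)[:2]
d=px2w(W,406.5/1.5625-.5,336.5/1.5625-.5,.078)[:2]; print(c,d,np.linalg.norm(c-d),np.degrees(np.arctan2(*(d-c)[::-1])))
Y=-72.1; o=list(down(Y))
bot.move_to([*c,.30],o); bot.servo_line([*c,.239],o,max_speed=.1); bot.hold(.3)
print(bot.read_ee_pos(),jawyaw(bot.read_tcp_rot()),bot.read_contact_force())
bot.set_gripper(.015,70);bot.hold(.2); print(bot.read_gripper_width(),bot.read_contact_force(),bot.read_ee_pos())
crop(bot.snapshot('wrist'),0,0,512,384,1.5625,'pics/w9.png')
E
```

```text
[0.6601 0.1051] [0.6772 0.0539] 0.05394040108161363 -71.57558677195114
[0.6603 0.1051 0.2396] -72.09215573876455 [-0.1634 -0.7606  0.7963]
0.024104375509374932 [-0.1504  0.5852  1.2708] [0.6603 0.1051 0.2392]
```

View pics/w9.png

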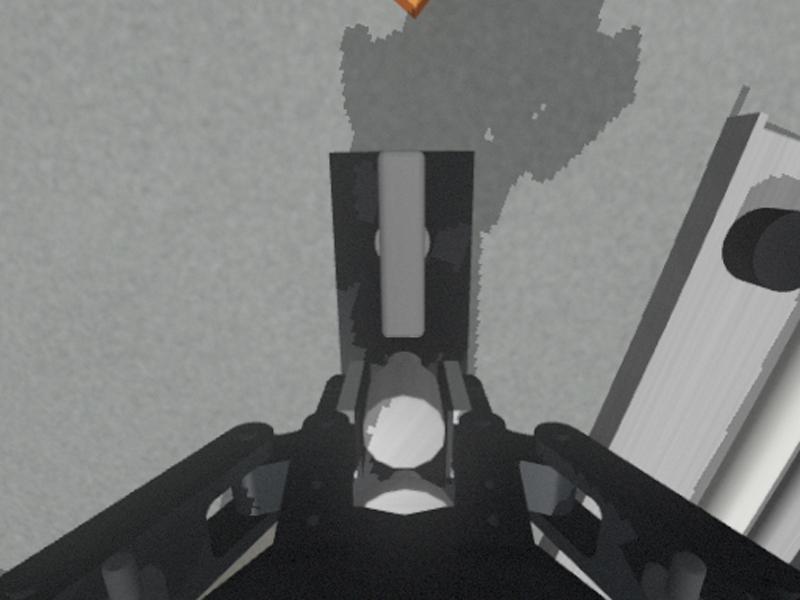

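```bash
python3 - <<'E' 2>/dev/null
from workcell import bot
from h import *
np.set_printoptions(precision=4,suppress=True)
p,r=bot.read_ee_pos(),bot.read_tcp_rot();W=cam(bot,'wrist',p,r);c=px2w(W,404.5/1.5625-.5,432/1.5625-.5,.096)
print('head in tool',R_(r).T@(c-p))
f0=np.array(bot.read_contact_force())
bot.servo_line([.6603,.1051,.37],list(down(-72.1)),max_speed=.15)
print(bot.read_gripper_width(),np.array(bot.read_contact_force())-f0)
Y=-10.3;o=list(down(Y)); b=[.5555,-.2223]
bot.move_to([*b,.37],o);bot.hold(.3);print(bot.read_ee_pos(),bot.read_q(),bot.read_time())
for n in('top','scene'):
    im=bot.snapshot(n); cv2.imwrite(f'pics/{n}10_raw.png',im[:,:,::-1])
    x,y=w2px(cam(bot,n),[*b,.12]).astype(int); crop(im,x-60,y-60,x+60,y+60,5,f'pics/{n}10c.png'); print(x-60,y-60)
crop(bot.snapshot('wrist'),0,0,512,384,1.5625,'pics/w10.png')
E
```

```text
head in tool [ 0.1433 -0.0003 -0.0003]
0.023751041205107248 [-0.0424  0.3491 -1.3734]
[ 0.5559 -0.2216  0.3699] [ -4.3186  27.5412  36.4173  82.8785 -16.5114  74.9795 113.0401] 28.9417
290 100
146 215
```

View pics/scene10c.png

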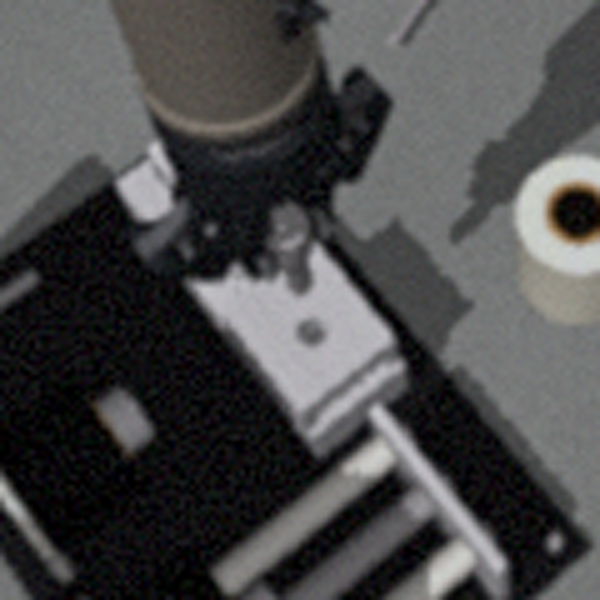

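View pics/w10.png

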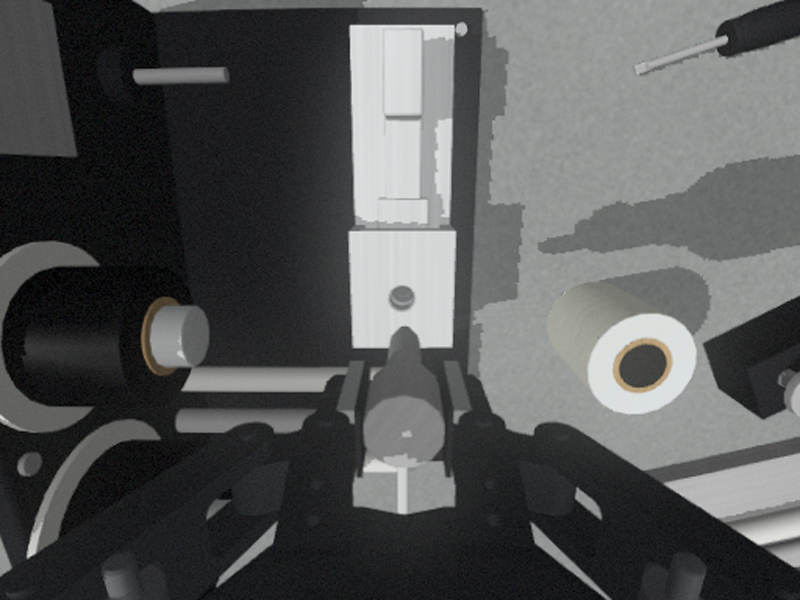

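The pin's tip at (404,328) is heading for the bridge hole at (402,297). I'll lower it to just above the hole and compare the two.

```bash
python3 - <<'E' 2>/dev/null
from workcell import bot
from h import *
np.set_printoptions(precision=4,suppress=True)
Y=-10.3;o=list(down(Y)); b=[.5555,-.2223]
bot.servo_line([*b,.314],o,max_speed=.1);bot.hold(.4);p,r=bot.read_ee_pos(),bot.read_tcp_rot();im=bot.snapshot('wrist')
np.save('v11.npy',np.r_[p,r]); cv2.imwrite('pics/w11_raw.png',im[:,:,::-1]);print(p,jawyaw(r))
W=cam(bot,'wrist',p,r); c=w2px(W,[*b,.079]);x,y=c.astype(int);print(c,x-40,y-40);crop(im,x-40,y-40,x+40,y+40,7.5,'pics/w11c.png')
print('tip pred',w2px(W,[p[0],p[1],p[2]-.229]))
im=bot.snapshot('scene');crop(im,176,245,236,305,10,'pics/s11c.png')
E
```

```text
[ 0.5556 -0.2224  0.3144] -10.29917775447575
[256.9114 209.4219] 216 169
tip pred [256.8279 212.3367]
```

View pics/w11c.png

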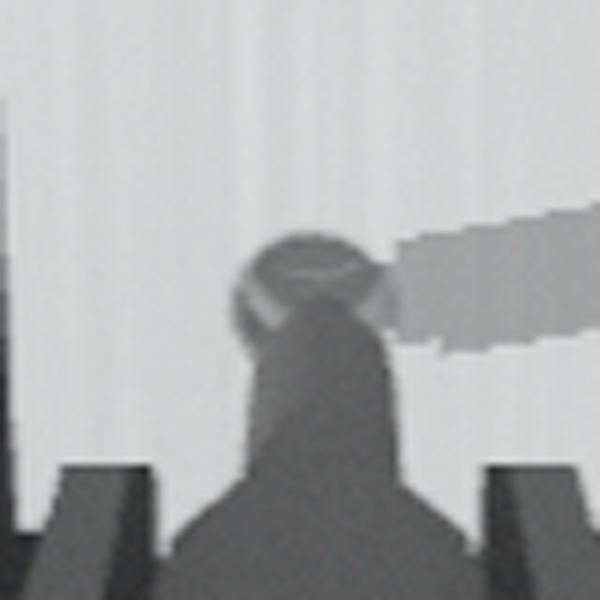

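View pics/s11c.png

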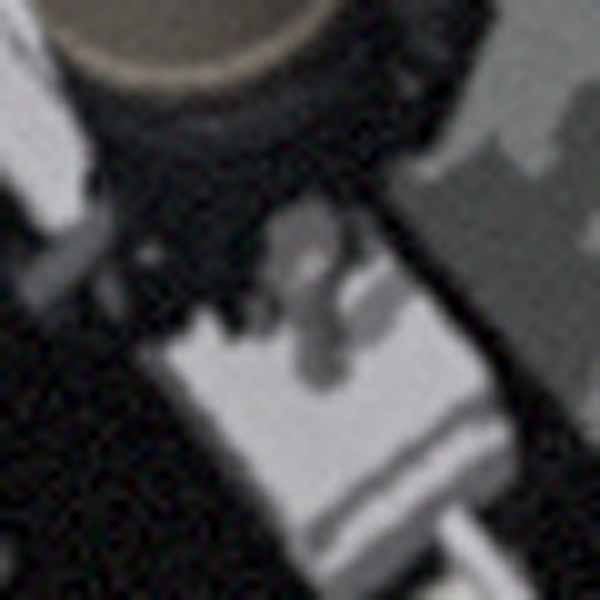

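Tip and hole agree within about 0.5 mm: the tip's top is at (321,293), and the rim is centred at x≈316. I'll push it in with force guarding.

```bash
python3 - <<'E' 2>/dev/null
from workcell import bot
from h import *
np.set_printoptions(precision=4,suppress=True)
Y=-10.3;o=list(down(Y)); b=[.5555,-.2223]
for z in(.295,.28,.265,.252):
    s=bot.servo_line([*b,z],o,max_speed=.05,max_force=15)
    print(z,s,bot.read_ee_pos(),bot.read_contact_force(),bot.read_moment(),bot.read_gripper_width())
    if s: break
print(bot.read_time())
E
```

```text
0.295 False [ 0.5554 -0.2222  0.2945] [ 0.3482  0.5237 -1.1507] [-0.0416  0.0361  0.03  ] 0.024244330744613737
0.28 False [ 0.5554 -0.2222  0.2795] [-0.2301  0.5892 -0.8264] [-0.0906 -0.0013 -0.0508] 0.02431045659474255
0.265 False [ 0.5554 -0.2222  0.2645] [-0.2627 -0.0209 -2.1015] [-0.0646  0.0698  0.0154] 0.024135896283495273
0.252 True [ 0.5556 -0.2225  0.2527] [1.1146 0.2592 5.0953] [ 0.0666  0.1234 -0.0002] 0.024209400467317652
32.0417
```

```bash
python3 - <<'E' 2>/dev/null
from workcell import bot
from h import *
np.set_printoptions(precision=4,suppress=True)
Y=-10.3;o=list(down(Y)); b=[.5555,-.2223]
s=bot.servo_line([*b,.247],o,max_speed=.02,max_force=15)
print(s,bot.read_ee_pos(),bot.read_contact_force(),bot.read_moment())
bot.set_gripper(.06);print(bot.read_contact_force(),bot.read_ee_pos())
bot.servo_line([*b,.36],o,max_speed=.2);bot.hold(.2)
p,r=bot.read_ee_pos(),bot.read_tcp_rot();im=bot.snapshot('wrist');np.save('v12.npy',np.r_[p,r]);cv2.imwrite('pics/w12_raw.png',im[:,:,::-1])
crop(im,0,0,512,384,1.5625,'pics/w12.png')
im=bot.snapshot('scene');crop(im,140,230,240,320,7,'pics/s12c.png');print(bot.read_time())
E
```

```text
True [ 0.5556 -0.2227  0.2527] [-0.5984 -0.7352  4.1123] [ 0.0045  0.0756 -0.0172]
[-1.0395  0.3893 -0.8422] [ 0.555  -0.2224  0.2516]
33.675
```

View pics/w12.png

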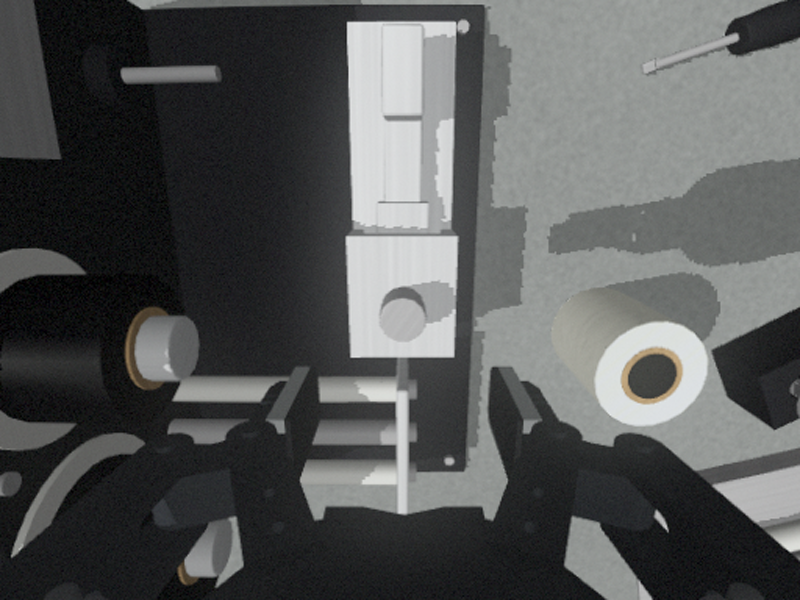

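View pics/s12c.png

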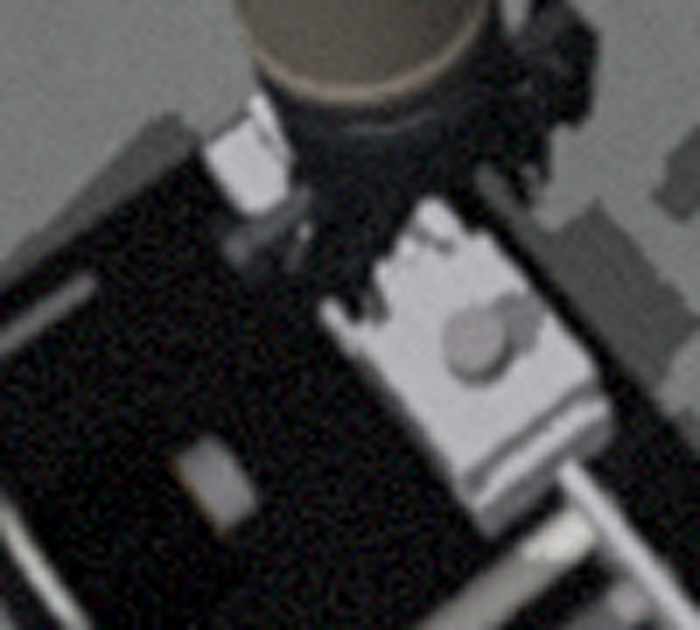

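The head sits over the hole at (402,312). I'll close the gripper and press on top of the head to check that it's seated and at what height.

```bash
python3 - <<'E' 2>/dev/null
from workcell import bot
from h import *
np.set_printoptions(precision=4,suppress=True)
Y=-10.3;o=list(down(Y)); b=[.5555,-.2223]
bot.set_gripper(0.0);print(bot.read_gripper_width())
bot.servo_line([*b,.288],o,max_speed=.15);bot.hold(.2)
s=bot.servo_line([*b,.270],o,max_speed=.02,max_force=20);print(s,bot.read_ee_pos(),bot.read_contact_force());bot.hold(.2);print(bot.read_ee_pos(),bot.read_contact_force())
bot.servo_line([*b,.31],o,max_speed=.1)
g=np.array(b)+.07*np.array([np.cos(np.radians(Y)),np.sin(np.radians(Y))])
bot.servo_line([*g,.36],o,max_speed=.2);bot.hold(.3)
p,r=bot.read_ee_pos(),bot.read_tcp_rot();im=bot.snapshot('wrist');W=cam(bot,'wrist',p,r);np.save('v13.npy',np.r_[p,r])
cv2.imwrite('pics/w13_raw.png',im[:,:,::-1]);crop(im,0,0,512,384,1.5625,'pics/w13.png')
for z in(.079,.105,.115):print(z,(w2px(W,[*b,z])+.5)*1.5625-.5)
print(bot.read_time())
E
```

```text
-0.0002936345702198726
True [ 0.5555 -0.2225  0.2786] [-0.4912 -0.1618  4.7257]
[ 0.5555 -0.2224  0.2786] [-0.9752  0.2508  5.0843]
0.079 [401.5459 184.3102]
0.105 [401.3588 185.2727]
0.115 [401.2749 185.7047]
37.325
```

View pics/w13.png

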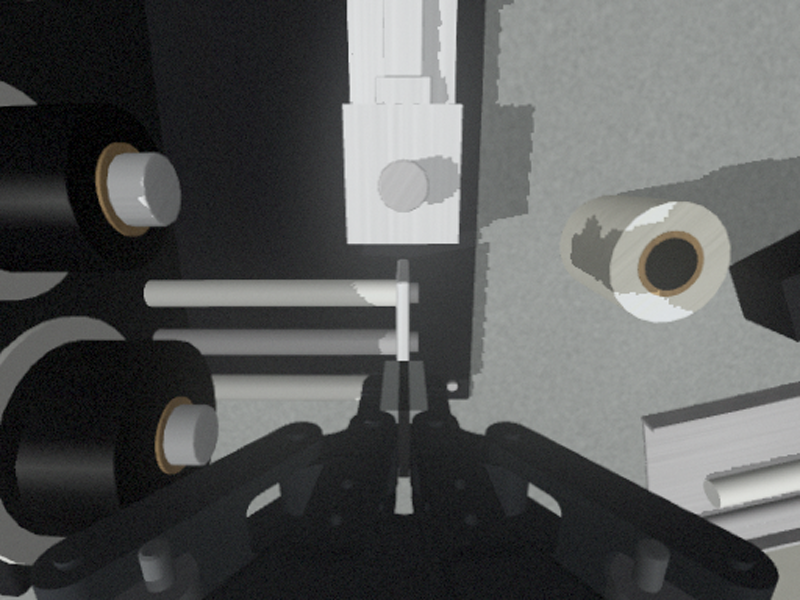

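The closed fingertips met the head's top at 105.6 mm, against 105 mm for a seated pin. The head is at (403,186), predicted (401,185). I'll hand it in.

```bash
python3 - <<'E' 2>/dev/null
from workcell import bot
from h import *
crop(bot.snapshot('top'),100,80,440,240,2.3,'pics/t14.png'); print(bot.read_contact_force())
bot.job_done(); print(bot.read_time())
E
```

```text
[ 0.25636628 -0.66120064  0.53345767]
the job is handed in; nothing more can be done
the job is handed in; nothing more can be done
```

View pics/t14.png

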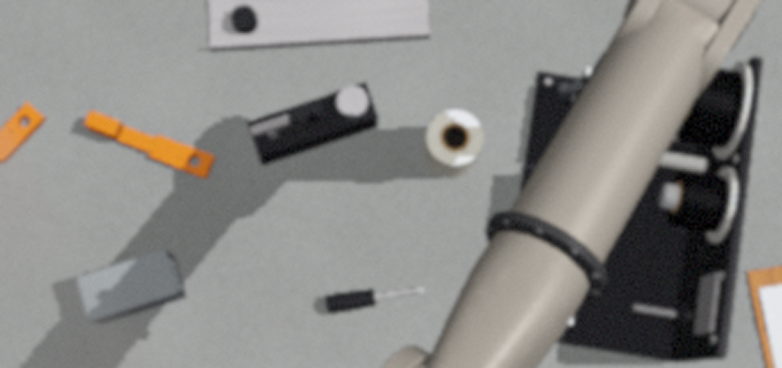

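The pressure arm is on the printer's bed with the cylindrical-headed pin pushed through bridge, arm and bed, and I handed the job in at about 37.5 s. I pulled the aluminium arm from its sleeve, laid it on the bench, took it again by the handle, and slid it under the bridge. The call reports no verdict, so these are my own last checks:

- **Arm alignment:** before the pin went in, the bed hole's floor was fully visible through the bridge and arm holes, putting the arm within about 0.5–1.5 mm.
- **Pin seating:** pushing the pin in by its head stopped early, at gripper height 252.7 mm against about 248 mm predicted, probably because the fingertips met the bridge. After I released it, pressing on the head found its top at 105.6 mm (105 mm when seated).
- **Pin position:** in the last wrist picture the head was within about 2 px of the predicted spot.
- **Bystanders:** in the last top picture the T pin, disc pin, roll and screwdriver look to be where they started; I did not measure them. The arm hid the bridge in that view.
- **Forces:** readings stayed low throughout, and the robot was clear of everything when I handed in.

The wrist camera and the fixed cameras disagreed by 1–2 mm on where the bridge hole is. I used a value between them, and the pin went in without trouble.

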